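# Load the watch-cleaning basket carrier

## Robot

A 7-joint arm with a two-finger parallel gripper is mounted at the origin on a cart in front of the work surface, level with it; the furniture and walls round the work are solid. World frame = base frame: x ahead of the robot, y to its left, z up, the work surface at z = 0. Lengths are in m, angles in rad, forces in N, time in s.
With the tool pointing down it reaches from about 0.425 to 1.025 m from the base axis. Payload 3.6 kg.
Tool frame: the origin (TCP) lies on the centre line of the jaws, within the pads' length; the fingertips stand 14 mm ahead of it and the grasp point (between the pads) lies 5 mm behind it; z points along the fingers, y is the line along which they close (so a half turn about z gives the same grasp; the last joint's range is limited). The gripper opens to 85 mm and grips with 20 to 120 N. Pads are 22 mm wide; open, the fingers measure 114 mm over their backs; the gripper's body (76 mm by 85 mm) begins 54 mm behind the grasp point. The pads swing forward as they close: fully open they stand 13 mm farther back than shut.
Start: joints at [1.097, 0.591, 0.048, 1.609, -0.033, 0.943, -0.034], TCP at [0.269, -0.673, 0.245] pointing down, gripper open.
Joint ranges: [-2.69, 2.69], [-0.47, 2.24], [-1.27, 1.36], [0.19, 2.51], [-1.53, 4.68], [0.08, 2.07], [-3.09, 3.09]. Speed limits (rad/s): [2.57, 2.57, 3.14, 3.14, 3.14, 3.14, 3.14].

## Interface

Orientations are given as a rotation vector (axis times angle).
In Python, from cell import read_state, capture, job_done, boxes_of, outline_of, tip_of gives the robot as it stands.
- The arm moves only by the tool send_rows, never from a script. Its argument "increments" is a list of rows, each an object with "linear": the shift along the tool's x, y, z in cm, a list of three; "delta_rot": the turn, a rotation vector about the tool's x, y, z in degrees, a list of three. In form: [{"linear": [x, y, z], "delta_rot": [wx, wy, wz]}, ...]. A call has exactly 8 rows; each row shifts and turns the commanded pose from where the row before left it, along the tool's axes as they then stand; what a row does not reach is not made up. A row lasts 1/12 s, in which the tool goes at most 41.7 mm and 7.16 degrees, less where a joint would pass 70% of its speed; a pose out of reach is approached as far as the arm can. A call with a gripper value outside its range is refused whole. "jaw" is the finger opening in cm, from 0 to 8.54, set as the call begins (left out, the last holds). The fingers move at their own pace and stop on an object; the grip force is fixed at half the most. Time passes only in rows, so rows that do not move let the fingers close, or fill a call up. It gives the time, the measured TCP pose, the force, the opening and the grip force at its end, in the units of the state.
- read_state(): the state, without advancing time (a new reading comes with each control period).
- capture(name): name is "scene" or "top" or "wrist"; returns a dict with "pixels" (400x640x3 uint8, red, green, blue), "camera_matrix" (3x3 intrinsics, pixels), "k1" (the pictures are not rectified: a ray, as slopes to the right and down, at radius r is drawn at 1 + k1 r^2 times it, then the intrinsics apply), "extrinsics" (4x4, takes a point from camera to world coordinates); the wrist camera has in their place "T_tool_cam" (4x4, takes a point from camera to tool coordinates, whose origin is the TCP and whose axes are the flange's). Camera axes: x right, y down, z forward; pixel columns grow to the right and rows downward; lengths in m; the calibration is good to about 2 mm. A picture is of the moment at which its call begins: read the wrist's pose just before it. There is no depth.
- job_done(): hands the job in; it is judged then, once.
Trained networks look in a picture, given as the dict that the camera call returned (one of the last four; its "shot" number tells which), for a name from the list of things; names that differ only in an ending like _2 or _b are one class to them, and where a whole thing is asked for, a point or a joint stands for the part that bears it (a point fixed in the world has none). Each returns a list of dicts, best first, with "score" (0 to 1); they miss things now and then, are a little off and sometimes report something else, mostly with a low value. They report only what shows in the picture. A call takes as long as a camera call.
- boxes_of(picture, thing): "uv" ([column, row] in pixels, amid what is visible of it).
- outline_of(picture, thing): "pixels" (400x640 bool, what is visible of it) and "uv" ([column, row] in pixels, amid what is visible of it).
- tip_of(picture, thing): "uv" ([column, row] in pixels: a listed point, or the origin of a listed thing).
The state is a dict: "time_s": time; "joint_pos": joint angles; "joint_vel": joint speeds; "effort": joint torques, N m; "tool_pos": TCP position; "tcp_rot": TCP orientation; "contact_force": force on the tool from outside, world axes, zero at the start; "torque": the same for the moment, N m; "grip_width": finger opening in m; "finger_force": force on a finger pad.
Only numpy, scipy, OpenCV 4.12 (cv2) and the standard library are available. Lean on these libraries where they do the work, as an engineer would, in place of code of your own. Each camera call takes 0.05 s, during which the arm holds its last target. There are 200 camera calls.

## Task

Load the cleaning carrier for the ultrasonic bath: set the long deep basket right down on the carrier's floor, then put the wide insert and the narrow insert side by side on top of it so that both lie flat, either one at either end, and last lay the lid over the two inserts, handle up. Keep the baskets level so that no watch parts spill, and leave the other things on the bench where they are.

Things in the scene. Friction and masses are not known exactly. Their poses are not given: they have to be found in the camera images.
- carrier: target: stainless carrier, fixed; origin at table level under its middle, x along its length, z up. Perforated floor 119 x 72 mm, its top at z = 10 mm; four corner posts leave 113 (x) x 65 mm (y), straight to z = 56, flaring out 6 mm up to z = 65; wire bail over each end to z = 68. Long sides are open but for the last 5 mm at each end, so fingers closing across y fit there
- deep_basket: long deep basket, perforated stainless, open top, 108 mm long (x), 60 wide (y), 26 high, rim turned in 5 mm, main plate and bridges in it (they stay put); 0.16 kg. Origin at the middle of its underside, z up. It fills the carrier's floor; seated, its underside is at 10 mm, its rim at 36 mm above the table
- wide_insert: wide insert: perforated stainless open basket 66 mm long (x), 60 wide (y), 18 high, rim turned in 5 mm, spoked wheels in it; 0.09 kg. Origin at the middle of its underside, z up. Goes in with its x along the carrier's x, on the deep basket's rim, against one end; seated, underside at 36, rim at 54 mm above the table
- narrow_insert: narrow insert: the same kind of basket, 40 mm long (x), 60 wide (y), 18 high, a partition, screws and springs in it; 0.06 kg. Origin at the middle of its underside, z up. Goes in with its x along the carrier's x, beside the wide insert, against the other end (66 + 40 of 113 mm); seated, underside at 36, rim at 54 mm
- basket_lid: lid: flat perforated stainless plate 108 mm long (x), 60 wide (y), 3 thick, with a black upright grip block in its middle, 30 mm along x, 12 across y, reaching 19 mm above the underside; 0.12 kg. Origin at the middle of its underside, z up. It lies between the posts on both inserts' rims, underside 54 mm above the table
- glass_dish: bystander: shallow glass dish, 67 mm across, 11 mm high; origin at the middle of its underside
- oil_bottle: bystander: small white oil bottle, 18 x 20 mm, 38 mm high; origin at the middle of its underside
- pick_cup: bystander: clear cup of wooden picks, 59 mm across, 78 mm high; origin at the middle of its underside
- watch_case: bystander: round steel watch case lying flat, 42 x 37 mm, 8 mm high; origin at the middle of its underside

How it is judged:
By the outcome, as a careful person would: the job done as asked, in the order asked, and still so for the second after the job is handed in, with the robot touching nothing.
It also fails if it takes over 80 s, if anything falls off the work surface, if the arm or the gripper's body presses on something with over 40 N, if the wrist force passes 120 N, or if a joint passes its speed limit or range.

## Working session

There is one attempt and no reset: what is moved stays moved. The work goes in short steps, Python scripts to look and compute and a tool call to move; the robot and the scene stay as the last step left them, time stands still between calls to the robot, and variables do not carry over. Pictures are saved under pics/ and viewed, at most 15 in all, crops included, and the job is handed in when it is done.

Besides the shell and the picture viewer there is one more tool, called after "Call:" as a command line: name --argument value ..., lists and objects as JSON in quotes. send_rows: Moves the arm, as the interface text tells. Its arguments: {"type":"object","properties":{"increments":{"type":"array"},"jaw":{"type":"number"}},"required":["increments"]}

```bash
mkdir -p pics; ls; python3 - <<'E'
from cell import *
import cv2
s=read_state();print({k:s[k] for k in('time_s','tool_pos','tcp_rot','grip_width','contact_force')})
for n in('scene','top'):
    p=capture(n);cv2.imwrite(f'pics/{n}0.png',p['pixels'][:,:,::-1])
    print(n,p['camera_matrix'],p['k1'],p['extrinsics'],p['shot'])
    for t in['carrier','deep_basket','wide_insert','narrow_insert','basket_lid','glass_dish','oil_bottle','pick_cup','watch_case']:
        print(t,[(d['uv'],round(d['score'],2)) for d in tip_of(p,t)][:2])
E
```

```text
pics
{'time_s': 0.0, 'tool_pos': array([ 0.2684827 , -0.67259131,  0.24415724]), 'tcp_rot': array([-3.08297415e+00, -5.92750513e-01,  8.47721372e-04]), 'grip_width': 0.08563374455613237, 'contact_force': array([-0.38637748,  0.49603983, -0.26205643])}
scene [[493.41524693   0.         318.97128663]
 [  0.         493.41524693 191.77639479]
 [  0.           0.           1.        ]] -0.06011598361662998 [[ 0.65646222 -0.3721035   0.6561984   0.03577512]
 [-0.75398875 -0.3509023   0.55530941 -0.35710505]
 [ 0.02362895 -0.85930586 -0.51091596  0.51280648]
 [ 0.          0.          0.          1.        ]] 1
carrier [([321.9, 294.4], 0.87), ([261.8, 247.0], 0.28)]
deep_basket [([287.7, 197.0], 0.55)]
wide_insert [([209.5, 215.5], 0.86)]
narrow_insert [([258.2, 251.3], 0.78)]
basket_lid [([353.8, 232.4], 0.91)]
glass_dish [([240.8, 193.4], 0.81)]
oil_bottle [([294.1, 230.6], 0.6)]
pick_cup [([359.2, 189.3], 0.81)]
watch_case [([369.1, 264.8], 0.52)]
top [[417.29447644   0.         316.22716248]
 [  0.         417.29447644 199.08763517]
 [  0.           0.           1.        ]] -0.0965227727223837 [[-5.37590274e-02 -9.78229238e-01  2.00443320e-01  4.58780983e-01]
 [-9.98553738e-01  5.25377053e-02 -1.14114969e-02  1.47587913e-01]
 [ 6.32227794e-04 -2.00766898e-01 -9.79638838e-01  8.73656153e-01]
 [ 0.00000000e+00  0.00000000e+00  0.00000000e+00  1.00000000e+00]] 2
carrier [([387.3, 274.1], 0.79)]
deep_basket [([276.7, 203.0], 0.84), ([310.3, 139.3], 0.5)]
wide_insert [([248.1, 273.0], 0.7)]
narrow_insert [([316.6, 271.0], 0.61)]
basket_lid [([353.1, 196.7], 0.8)]
glass_dish [([235.0, 230.4], 0.61)]
oil_bottle [([311.9, 235.4], 0.43)]
pick_cup [([308.0, 141.6], 0.84)]
watch_case [([389.5, 224.5], 0.64)]
```

```bash
python3 - <<'E'
import cv2
for n,(a,b,c,d) in dict(scene=(150,160,450,340),top=(190,110,450,305)).items():
    i=cv2.imread(f'pics/{n}0.png')[b:d,a:c]; s=2.6 if n=='scene' else 3
    cv2.imwrite(f'pics/{n}0c.png',cv2.resize(i,None,fx=s,fy=s,interpolation=cv2.INTER_CUBIC))
E
```

```text
(no output)
```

View pics/scene0c.png

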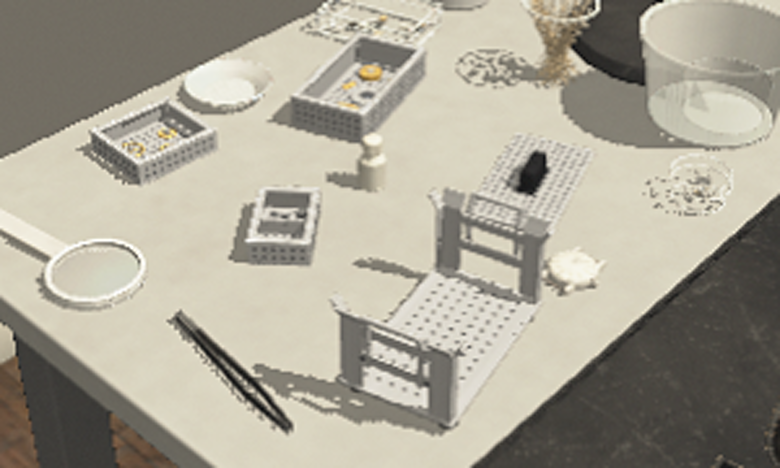

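View pics/top0c.png

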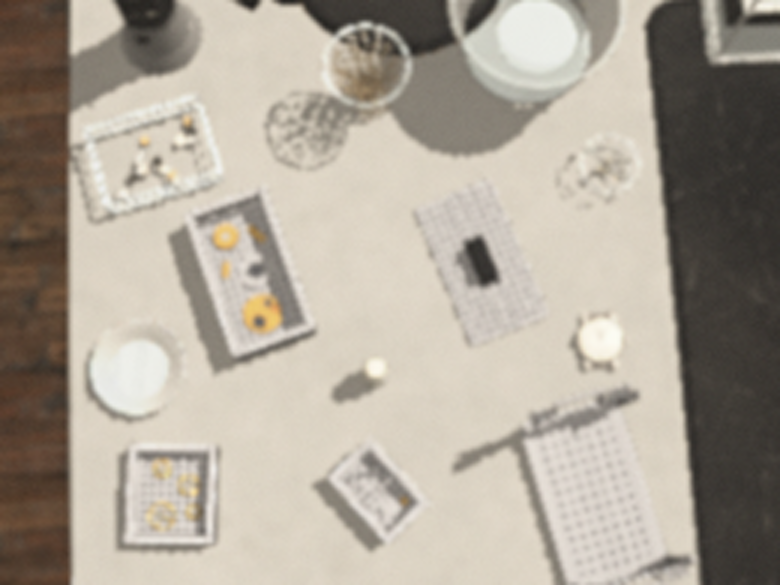

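The pictures match the networks' finds; the scene crop shows the carrier at bottom right with its long axis nearly along x, and the lid lying flat behind it. I'll fit box silhouettes to the outlines.

```bash
cat > h.py <<'E'
import numpy as np, cv2
from scipy.optimize import minimize
from scipy.spatial.transform import Rotation as R
from cell import *
DIM=dict(deep_basket=(.108,.060,.026),wide_insert=(.066,.060,.018),narrow_insert=(.040,.060,.018),basket_lid=(.108,.060,.003))
def boxpts(l,w,z0,z1): return np.array([[a*l/2,b*w/2,z] for a in(-1,1) for b in(-1,1) for z in(z0,z1)])
def model(n):
    if n=='carrier': return np.vstack([boxpts(.119,.072,0,.01),boxpts(.119,.072,0.01,.056),boxpts(.125,.077,.065,.065)])
    l,w,hh=DIM[n]; return boxpts(l,w,0,hh)
def ext(p,state=None):
    if 'extrinsics' in p: return p['extrinsics']
    T=np.eye(4);T[:3,:3]=R.from_rotvec(state['tcp_rot']).as_matrix();T[:3,3]=state['tool_pos'];return T@p['T_tool_cam']
def proj(P,p,T):
    q=(np.asarray(P)-T[:3,3])@T[:3,:3]; s=q[:,:2]/q[:,2:]; s=s*(1+p['k1']*(s**2).sum(1,keepdims=True))
    K=p['camera_matrix']; return s*[K[0,0],K[1,1]]+[K[0,2],K[1,2]]
def ray(uv,p,T,z):
    K=p['camera_matrix'];d=(np.array(uv)-[K[0,2],K[1,2]])/[K[0,0],K[1,1]];s=d.copy()
    for _ in range(10): s=d/(1+p['k1']*(s@s))
    v=T[:3,:3]@np.array([*s,1]); return T[:3,3]+v*(z-T[2,3])/v[2]
def place(M,x,z=0):
    c,s=np.cos(x[2]),np.sin(x[2]); return M@np.array([[c,s,0],[-s,c,0],[0,0,1]])+[x[0],x[1],z]
def fit(n,views,x0,z=0,hull=False,M=None):
    """views: list of (pic,T,mask); max IoU over (x,y,yaw)"""
    M=model(n) if M is None else M
    S=4;ms=[]
    for p,T,m in views:
        c=proj(place(M,x0,z),p,T);o=c.min(0)-25;sz=np.minimum(c.max(0)-o+25,[640,400]);
        m=m.astype(np.uint8)
        if hull:
            pts=np.argwhere(m)[:,::-1].astype(np.int32);h=cv2.convexHull(pts);m=cv2.fillConvexPoly(np.zeros_like(m),h,1)
        A=np.array([[S,0,-S*o[0]+S/2-.5],[0,S,-S*o[1]+S/2-.5]],float)
        ms.append((p,T,A,cv2.warpAffine(m*255,A,tuple((sz*S).astype(int)))/255.))
    def cost(x):
        t=0
        for p,T,A,m in ms:
            q=proj(place(M,x,z),p,T)@A[:,:2].T+A[:,2]
            h=cv2.convexHull(q.astype(np.float32))
            k=cv2.fillConvexPoly(np.zeros(m.shape,np.uint8),(h*16).astype(np.int32),1,cv2.LINE_8,4)
            t+=1-np.minimum(k,m).sum()/np.maximum(k,m).sum()
        return t/len(ms)
    best=None
    for dy in(-.4,0,.4):
        i=np.array(x0)+[0,0,dy]
        r=minimize(cost,i,method='Nelder-Mead',options=dict(initial_simplex=[i,i+[.01,0,0],i+[0,.01,0],i+[0,0,.3]],xatol=1e-4,fatol=1e-5))
        if best is None or r.fun<best.fun: best=r
    return best.x,1-best.fun
E
python3 - <<'E'
from h import *
P={n:capture(n) for n in('top','scene')}
yaw0=dict(carrier=.2,deep_basket=.2,wide_insert=0,narrow_insert=.7,basket_lid=.25)
for n in yaw0:
    V=[]
    for c in P:
        o=outline_of(P[c],n)
        if o: V.append((P[c],ext(P[c]),o[0]['pixels'])); print(n,c,round(o[0]['score'],2),o[0]['pixels'].sum(),end=' ')
    print()
    x0=[*ray(tip_of(P['top'],n)[0]['uv'],P['top'],ext(P['top']),0)[:2],yaw0[n]]
    print(' tip',np.round(x0,4),'scene',np.round(ray(tip_of(P['scene'],n)[0]['uv'],P['scene'],ext(P['scene']),0)[:2],4))
    for vs in [V]+[[v] for v in V]:
        x,i=fit(n,vs,x0,hull=n=='carrier');print('  ',np.round(x,4),round(i,3))
for n in('glass_dish','oil_bottle','pick_cup','watch_case'): print(n,np.round(ray(tip_of(P['top'],n)[0]['uv'],P['top'],ext(P['top']),0)[:2],4))
p=capture('wrist');print(p['T_tool_cam'],p['camera_matrix'][0],p['k1'])
E
```

```text
carrier top 0.78 2458 carrier scene 0.86 3863 
 tip [ 0.4714 -0.0027  0.2   ] scene [ 0.4698 -0.0014]
   [0.4711 0.0009 0.2342] 0.942
   [ 4.701e-01 -4.000e-04  2.207e-01] 0.939
   [0.4718 0.003  0.2528] 0.969
deep_basket top 0.92 1484 deep_basket scene 0.8 1376 
 tip [0.6381 0.2265 0.2   ] scene [0.6409 0.238 ]
   [0.6348 0.2286 0.304 ] 0.935
   [0.6348 0.2281 0.282 ] 0.948
   [0.6349 0.2298 0.326 ] 0.938
wide_insert top 0.77 1012 wide_insert scene 0.94 1050 
 tip [0.4902 0.2923 0.    ] scene [0.4853 0.2887]
   [ 0.4859  0.2876 -0.0475] 0.945
   [ 0.4867  0.2875 -0.0505] 0.96
   [ 0.4842  0.2875 -0.0452] 0.953
narrow_insert top 0.8 537 narrow_insert scene 0.55 769 
 tip [0.4795 0.1433 0.7   ] scene [0.4796 0.1469]
   [ 0.4802  0.1463 -0.8751] 0.915
   [0.4817 0.1461 2.2663] 0.897
   [ 0.4796  0.1462 -0.8731] 0.952
basket_lid top 0.91 1336 basket_lid scene 0.83 966 
 tip [0.6384 0.0643 0.25  ] scene [0.6365 0.0645]
   [0.6371 0.0648 0.3466] 0.858
   [0.6368 0.064  0.3411] 0.934
   [0.6368 0.0663 0.3312] 0.789
glass_dish [0.5767 0.3068]
oil_bottle [0.5543 0.1413]
pick_cup [0.7641 0.1432]
watch_case [ 0.5746 -0.014 ]
[[-3.89601184e-04 -9.64786089e-01 -2.63035456e-01  6.72753330e-02]
 [ 9.99999787e-01 -5.13600522e-04  4.02658785e-04  1.26706484e-03]
 [-5.23574742e-04 -2.63035243e-01  9.64786083e-01 -1.28358570e-01]
 [ 0.00000000e+00  0.00000000e+00  0.00000000e+00  1.00000000e+00]] [337.12396926   0.         314.01385597] -0.06534789670355366
```

Call:
send_rows --increments '[{"linear": [2.5, -3.2, 0], "delta_rot": [0, 0, 0]}, {"linear": [2.5, -3.2, 0], "delta_rot": [0, 0, 0]}, {"linear": [2.5, -3.2, 0], "delta_rot": [0, 0, 0]}, {"linear": [2.5, -3.2, 0], "delta_rot": [0, 0, 0]}, {"linear": [2.5, -3.2, 0], "delta_rot": [0, 0, 0]}, {"linear": [2.5, -3.2, 0], "delta_rot": [0, 0, 0]}, {"linear": [2.5, -3.2, 0], "delta_rot": [0, 0, 0]}, {"linear": [2.5, -3.2, 0], "delta_rot": [0, 0, 0]}]' --jaw 8.54

```text
time_s: 3.02
tool_pos: [0.3599, -0.3597, 0.2456]
tcp_rot: [3.085, 0.592, 0.001]
contact_force: [1.0, 0.3, 0.7]
grip_width: 0.0854
finger_force: 0.0
```

Call:
send_rows --increments '[{"linear": [2.5, -3.1, 1], "delta_rot": [0, 0, 1]}, {"linear": [2.5, -3.1, 1], "delta_rot": [0, 0, 1]}, {"linear": [2.5, -3.1, 1], "delta_rot": [0, 0, 1]}, {"linear": [2.5, -3.1, 1], "delta_rot": [0, 0, 1]}, {"linear": [2.5, -3.1, 1], "delta_rot": [0, 0, 1]}, {"linear": [2.5, -3.1, 0], "delta_rot": [0, 0, 1]}, {"linear": [2.5, -3.1, 0], "delta_rot": [0, 0, 0]}, {"linear": [2.5, -3.1, 0], "delta_rot": [0, 0, 0]}]'

```text
time_s: 3.68
tool_pos: [0.4716, -0.0614, 0.1954]
tcp_rot: [3.112, 0.431, 0.0]
contact_force: [1.0, -0.6, 0.3]
grip_width: 0.0856
finger_force: 0.0
```

```bash
cat >> h.py <<'E'
def wrist(name=None):
    s=read_state();p=capture('wrist')
    if name: cv2.imwrite(f'pics/{name}.png',p['pixels'][:,:,::-1])
    return p,ext(p,s),s
def mv(s,xyz,yaw):
    """print shift in tool axes (cm) before turning, and turn (deg)"""
    Rm=R.from_rotvec(s['tcp_rot']).as_matrix(); d=Rm.T@(np.array(xyz)-s['tool_pos'])*100
    psi=np.arctan2(Rm[1,0],Rm[0,0]); print('pos',np.round(s['tool_pos'],4),'psi',round(np.degrees(psi),2),'tilt',np.round(np.degrees(Rm[:2,2]),2),'lin cm',np.round(d,2),'rotz',round(np.degrees(psi-yaw),2))
E
python3 - <<'E'
from h import *
p,T,s=wrist('w1')
o=outline_of(p,'carrier');x0=[.471,.001,.235]
print(o[0]['score'],o[0]['pixels'].sum())
print(fit('carrier',[(p,T,o[0]['pixels'])],x0,hull=True))
t=tip_of(p,'carrier');print(t[0]['uv'],ray(t[0]['uv'],p,T,0),proj(place(boxpts(.119,.072,.01,.01),x0),p,T))
mv(s,[.635,.229,.15],.3)
Tt=np.linalg.inv(p['T_tool_cam'])  # project tips
for z in(0,.014): print(proj([[0,.0427,z],[0,-.0427,z]],p,p['T_tool_cam']))
E
```

```text
0.84 12293
(array([ 0.47100896, -0.00061022,  0.24852662]), np.float64(0.9382923875255026))
[252.5, 166.8] [ 0.46875078 -0.00155014  0.        ] [[285.65000733 226.74188236]
 [285.65000733 226.74188236]
 [212.99114777 223.8998068 ]
 [212.99114777 223.8998068 ]
 [288.11334688 101.52729366]
 [288.11334688 101.52729366]
 [208.42132272  98.88835133]
 [208.42132272  98.88835133]]
pos [ 0.4716 -0.0614  0.1954] psi 15.75 tilt [ 0.02 -0.01] lin cm [ 23.61 -23.51   4.54] rotz -1.43
[[411.91726882 274.56171035]
 [210.40597024 274.63147234]]
[[403.5601044  260.32775857]
 [219.20860836 260.4008356 ]]
```

View pics/w1.png

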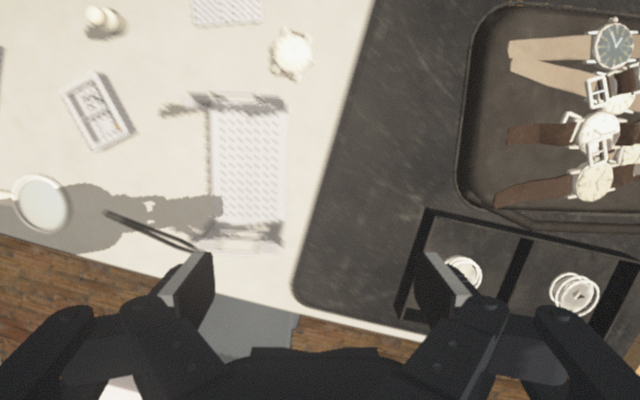

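The wrist view shows the carrier at columns 208–288, rows 95–245, as the fit predicts. The open fingertips are at about (210,253) and (428,253), so with the jaws open they sit only about 1 mm ahead of the TCP.

Call:
send_rows --increments '[{"linear": [2.9, -2.9, 0.4], "delta_rot": [0, 0, -0.2]}, {"linear": [2.9, -2.9, 0.4], "delta_rot": [0, 0, -0.2]}, {"linear": [2.9, -2.9, 0.4], "delta_rot": [0, 0, -0.2]}, {"linear": [2.9, -2.9, 0.4], "delta_rot": [0, 0, -0.2]}, {"linear": [2.9, -2.9, 0.4], "delta_rot": [0, 0, -0.2]}, {"linear": [2.9, -2.9, 0.4], "delta_rot": [0, 0, -0.2]}, {"linear": [2.8, -2.8, 0.4], "delta_rot": [0, 0, -0.2]}, {"linear": [2.5, -2.5, 0.4], "delta_rot": [0, 0, 0]}]'

```text
time_s: 4.5
tool_pos: [0.6259, 0.2194, 0.1632]
tcp_rot: [3.106, 0.467, 0.001]
contact_force: [-0.2, -0.7, 0.1]
grip_width: 0.0854
finger_force: 0.0
```

```bash
python3 - <<'E'
from h import *
p,T,s=wrist('w2')
o=outline_of(p,'deep_basket');x0=[.635,.229,.3]
print(o[0]['score'],o[0]['pixels'].sum())
x,i=fit('deep_basket',[(p,T,o[0]['pixels'])],x0);print(x,i)
c=p['pixels'][:,:,::-1].copy()
cv2.drawContours(c,cv2.findContours(o[0]['pixels'].astype(np.uint8),0,1)[0],-1,(0,0,255),1)
for q in proj(place(model('deep_basket'),x),p,T): cv2.circle(c,tuple(int(v) for v in q),2,(0,255,0),-1)
cv2.imwrite('pics/w2m.png',c)
mv(s,[x[0],x[1],.08],x[2])
E
```

```text
0.76 9654
[0.63602966 0.22725755 0.30446148] 0.9708511005929316
pos [0.6259 0.2194 0.1632] psi 17.1 tilt [ 0.04 -0.01] lin cm [ 1.19 -0.45  8.32] rotz -0.34
```

View pics/w2m.png

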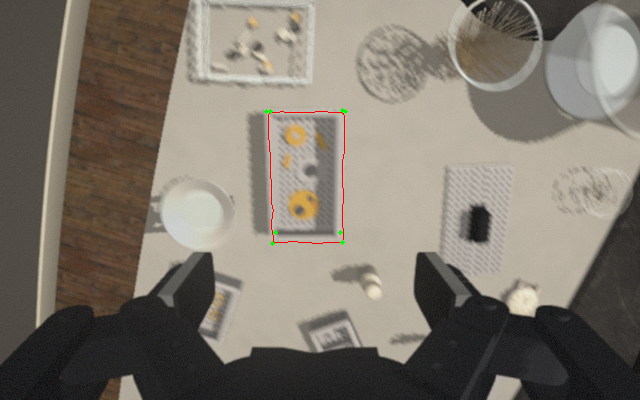

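The red outline at columns 268–344, rows 112–243 matches the fitted box corners, so I'll grasp the deep basket.

Call:
send_rows --increments '[{"linear": [0.6, -0.2, 2], "delta_rot": [0, 0, -0.2]}, {"linear": [0.6, -0.2, 2.5], "delta_rot": [0, 0, 0]}, {"linear": [0, 0, 3], "delta_rot": [0, 0, 0]}, {"linear": [0, 0, 3], "delta_rot": [0, 0, 0]}, {"linear": [0, 0, 2.5], "delta_rot": [0, 0, 0]}, {"linear": [0, 0, 1.4], "delta_rot": [0, 0, 0]}, {"linear": [0, 0, 0.8], "delta_rot": [0, 0, 0]}, {"linear": [0, 0, 0], "delta_rot": [0, 0, 0]}]'

```text
time_s: 5.27
tool_pos: [0.6341, 0.2244, 0.0099]
tcp_rot: [3.105, 0.472, -0.004]
contact_force: [0.7, 0.2, -0.3]
grip_width: 0.0854
finger_force: 0.0
```

Call:
send_rows --increments '[{"linear": [0, 0, 0], "delta_rot": [0, 0, 0]}, {"linear": [0, 0, 0], "delta_rot": [0, 0, 0]}, {"linear": [0, 0, 0], "delta_rot": [0, 0, 0]}, {"linear": [0, 0, 0], "delta_rot": [0, 0, 0]}, {"linear": [0, 0, 0], "delta_rot": [0, 0, 0]}, {"linear": [0, 0, 0], "delta_rot": [0, 0, 0]}, {"linear": [0, 0, 0], "delta_rot": [0, 0, 0]}, {"linear": [0, 0, 0], "delta_rot": [0, 0, 0]}]' --jaw 5.2

```text
time_s: 5.93
tool_pos: [0.6364, 0.2267, 0.0135]
tcp_rot: [-3.105, -0.474, -0.006]
contact_force: [-0.9, 0.3, 7.1]
grip_width: 0.059
finger_force: 67.6
```

```bash
python3 - <<'E'
from h import *
P={n:capture(n) for n in('top','scene')}
pw=capture('wrist');s=dict(tool_pos=np.array([0.4716,-0.0614,0.1954]),tcp_rot=np.array([3.112,.431,0.]))
A=[('top0',P['top'],ext(P['top'])),('scene0',P['scene'],ext(P['scene'])),('w1',pw,ext(pw,s))]
x=[.471,0,.24];tiles=[]
for f,p,T in A:
    im=cv2.imread(f'pics/{f}.png');S=3 if f!='scene0' else 2.5
    c=proj(place(np.array([[0,0,.03]]),x),p,T)[0];h=np.array([44,66]) if f!='scene0' else np.array([52,79])
    o=(c-h).astype(int);M=np.array([[S,0,-S*o[0]],[0,S,-S*o[1]]],float)
    t=cv2.warpAffine(im,M,(264,396),flags=cv2.INTER_CUBIC);raw=t.copy()
    for l,w,z,col in((.119,.072,.01,(0,0,255)),(.119,.072,.056,(0,160,0))):
        q=proj(place(np.array([[a*l/2,b*w/2,z] for a,b in((-1,-1),(1,-1),(1,1),(-1,1))]),x),p,T)
        cv2.polylines(t,[((q@M[:,:2].T+M[:,2])*16).astype(np.int32)],True,col,1,cv2.LINE_AA,4)
    tiles.append(t)
cv2.imwrite('pics/ov.png',np.hstack(tiles))
E
```

```text
(no output)
```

View pics/ov.png

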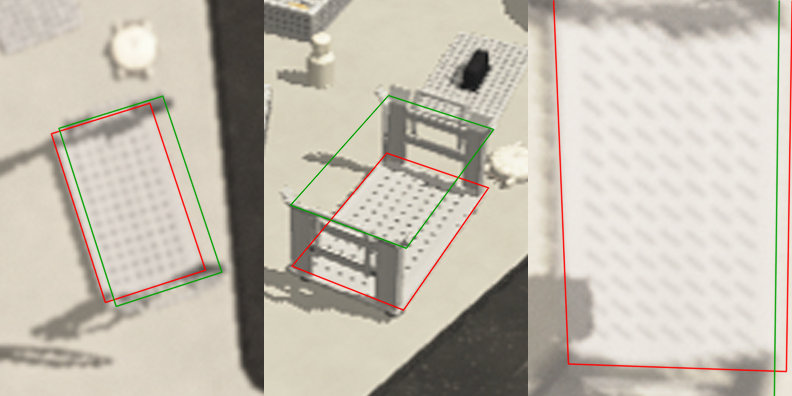

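Call:
send_rows --increments '[{"linear": [0, 0, -0.4], "delta_rot": [0, 0, 0]}, {"linear": [0, 0, -1], "delta_rot": [0, 0, 0]}, {"linear": [0, 0, -1.6], "delta_rot": [0, 0, 0]}, {"linear": [0, 0, -2], "delta_rot": [0, 0, 0]}, {"linear": [0, 0, -2], "delta_rot": [0, 0, 0]}, {"linear": [0, 0, -2], "delta_rot": [0, 0, 0]}, {"linear": [0, 0, -1.6], "delta_rot": [0, 0, 0]}, {"linear": [0, 0, -0.6], "delta_rot": [0, 0, 0]}]'

```text
time_s: 6.75
tool_pos: [0.636, 0.2265, 0.1265]
tcp_rot: [-3.105, -0.474, -0.006]
contact_force: [1.2, 0.1, -1.7]
grip_width: 0.0587
finger_force: 66.6
```

Call:
send_rows --increments '[{"linear": [-2, 1.5, 0], "delta_rot": [0, 0, 0]}, {"linear": [-3, 2.2, 0], "delta_rot": [0, 0, 0]}, {"linear": [-3.2, 2.4, 0], "delta_rot": [0, 0, 0]}, {"linear": [-3.3, 2.4, 0], "delta_rot": [0, 0, 0]}, {"linear": [-3.3, 2.4, 0], "delta_rot": [0, 0, 0]}, {"linear": [-3.2, 2.35, 0], "delta_rot": [0, 0, 0]}, {"linear": [-2.7, 2, 0], "delta_rot": [0, 0, 1.7]}, {"linear": [-1.8, 1.4, 0], "delta_rot": [0, 0, 1.7]}]'

```text
time_s: 7.42
tool_pos: [0.4651, -0.0029, 0.1231]
tcp_rot: [3.118, 0.375, -0.007]
contact_force: [-0.1, -0.3, -1.9]
grip_width: 0.0588
finger_force: 66.5
```

```bash
python3 - <<'E'
from h import *
p,T,s=wrist('w3');x0=[.471,0,.24];mv(s,[.471,.0005,.1265],.243)
o=outline_of(p,'deep_basket')[0];print('wr',o['score'],fit('deep_basket',[(p,T,o['pixels'])],x0,z=s['tool_pos'][2]-.0135))
for n in('top','scene'):
    q=capture(n);cv2.imwrite(f'pics/{n}1.png',q['pixels'][:,:,::-1])
    o=outline_of(q,'deep_basket')
    if o: print(n,o[0]['score'],fit('deep_basket',[(q,ext(q),o[0]['pixels'])],x0,z=s['tool_pos'][2]-.0135))
a=cv2.imread('pics/scene1.png')[140:330,240:410];b=cv2.imread('pics/w3.png')[60:260,180:460]
cv2.imwrite('pics/m1.png',np.hstack([cv2.resize(a,(400,447)),cv2.resize(b,(400,447*1))]))
E
```

```text
pos [ 0.4651 -0.0029  0.1231] psi 13.7 tilt [-0.25 -0.1 ] lin cm [ 0.65 -0.19 -0.35] rotz -0.22
wr 0.73 (array([ 0.46599835, -0.00387627,  0.23699816]), np.float64(0.8190921891834839))
scene 0.64 (array([0.46363902, 0.00688386, 0.47123768]), np.float64(0.8038803768973841))
```

View pics/m1.png

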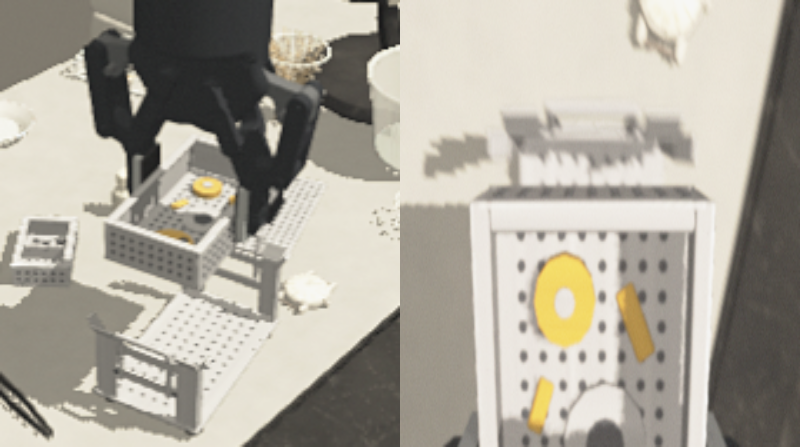

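```bash
python3 - <<'E'
from h import *
p=capture('wrist');s=read_state();T=ext(p,s);im=p['pixels'][:,:,::-1]
o=np.array([225,85]);S=5
M=np.array([[S,0,-S*o[0]],[0,S,-S*o[1]]],float)
t=cv2.warpAffine(im,M,(800,300),flags=cv2.INTER_CUBIC);r=t.copy()
x=[.471,.0005,.243]
def seg(a,b,col):
    q=proj(place(np.array([a,b]),x),p,T);cv2.polylines(t,[((q@M[:,:2].T+M[:,2]+S/2)*16).astype(np.int32)],False,col,1,cv2.LINE_AA,4)
for sy in(-1,1):
    seg([.0595,sy*.036,.01],[.0,sy*.036,.01],(0,0,255))
    for yy in(.0325,.036): seg([.0595,sy*yy,.01],[.0595,sy*yy,.056],(0,160,0));
    seg([.0545,sy*.036,.056],[.0595,sy*.036,.056],(255,0,0))
seg([.0595,-.036,.01],[.0595,.036,.01],(0,0,255));seg([.0595,-.036,.056],[.0595,.036,.056],(255,0,0))
cv2.imwrite('pics/z1.png',np.vstack([r,t]))
E
```

```text
(no output)
```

View pics/z1.png

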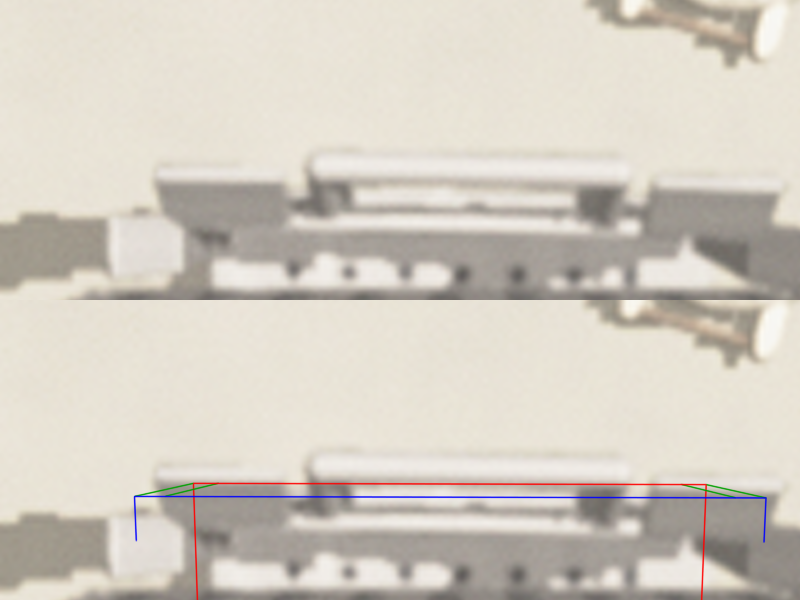

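```bash
python3 - <<'E'
from h import *
p=capture('wrist');s=read_state();T=ext(p,s);mv(s,[.471,-.001,.12],.22)
L=ray([256,118],p,T,.065);Rr=ray([382,121.4],p,T,.065)
bl=ray([225+312/5,85+160/5],p,T,.066);br=ray([225+630/5,85+171/5],p,T,.066)
for a,b in((L,Rr),(bl,br)):
    d=b-a;print(a,b,np.linalg.norm(d),'yaw',np.arctan2(d[0],-d[1]));m=(a+b)/2;y=.225
    dm=m[:2]-[.471,.0005];print('mid in carrier frame',dm@[np.cos(y),np.sin(y)],dm@[-np.sin(y),np.cos(y)])
E
```

```text
pos [0.4704 0.0018 0.1234] psi 14.09 tilt [0.07 0.04] lin cm [-0.01  0.29  0.34] rotz 1.49
[0.52420323 0.04645517 0.065     ] [ 0.53909054 -0.02024074  0.065     ] 0.0683372216698149 yaw 0.2196116837519611
mid in carrier frame 0.06193097506393001 -0.0012412675721255842
[0.52882768 0.02998129 0.066     ] [ 0.53603655 -0.00347608  0.066     ] 0.034225188316841244 yaw 0.21221999138854555
mid in carrier frame 0.06272884886318167 -0.0012747350887742355
```

The wrist zoom shows the carrier's far flare corners at (256,118) and (382,121). That puts the carrier at about (0.4713, -0.0007) with yaw 0.218. I'll align to that and lower.

Call:
send_rows --increments '[{"linear": [0.03, 0.26, 0], "delta_rot": [0, 0, 1.6]}, {"linear": [0, 0, 0.6], "delta_rot": [0, 0, 0]}, {"linear": [0, 0, 1], "delta_rot": [0, 0, 0]}, {"linear": [0, 0, 1.2], "delta_rot": [0, 0, 0]}, {"linear": [0, 0, 1.2], "delta_rot": [0, 0, 0]}, {"linear": [0, 0, 1], "delta_rot": [0, 0, 0]}, {"linear": [0, 0, 0.6], "delta_rot": [0, 0, 0]}, {"linear": [0, 0, 0.4], "delta_rot": [0, 0, 0]}]'

```text
time_s: 8.48
tool_pos: [0.4696, -0.0019, 0.062]
tcp_rot: [-3.123, -0.339, 0.003]
contact_force: [-1.5, 0.3, -1.7]
grip_width: 0.0588
finger_force: 66.6
```

```bash
python3 - <<'E'
from h import *
q=capture('scene');a=q['pixels'][140:330,240:410,::-1];p,T,s=wrist();b=p['pixels'][60:260,180:460,::-1]
mv(s,[.4713,-.0007,.0235],.218);print(s['contact_force'])
cv2.imwrite('pics/m2.png',np.hstack([cv2.resize(a,(400,447),interpolation=2),cv2.resize(b,(400,447*1))]))
E
```

```text
pos [ 0.4695 -0.0019  0.0619] psi 12.38 tilt [-0.12 -0.01] lin cm [ 0.2  -0.08  3.84] rotz -0.11
[-0.04194723  0.05601952 -2.98296754]
```

View pics/m2.png

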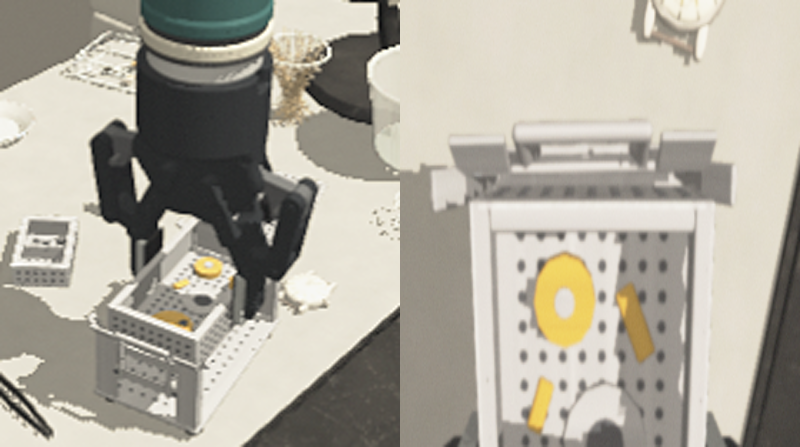

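The near end of the basket is inside the posts. In the right panel the posts and bail centre on column 583 and the basket on 592, so I'll nudge it left and lower.

Call:
send_rows --increments '[{"linear": [0.15, -0.17, 0], "delta_rot": [0, 0, 0]}, {"linear": [0, 0, 0.5], "delta_rot": [0, 0, 0]}, {"linear": [0, 0, 0.7], "delta_rot": [0, 0, 0]}, {"linear": [0, 0, 0.7], "delta_rot": [0, 0, 0]}, {"linear": [0, 0, 0.6], "delta_rot": [0, 0, 0]}, {"linear": [0, 0, 0.5], "delta_rot": [0, 0, 0]}, {"linear": [0, 0, 0.3], "delta_rot": [0, 0, 0]}, {"linear": [0, 0, 0], "delta_rot": [0, 0, 0]}]'

```text
time_s: 9.25
tool_pos: [0.4711, 0.0, 0.0295]
tcp_rot: [-3.123, -0.338, 0.001]
contact_force: [-0.8, 0.0, -2.1]
grip_width: 0.0589
finger_force: 66.5
```

Call:
send_rows --increments '[{"linear": [0, 0, 0.2], "delta_rot": [0, 0, 0]}, {"linear": [0, 0, 0.2], "delta_rot": [0, 0, 0]}, {"linear": [0, 0, 0.1], "delta_rot": [0, 0, 0]}, {"linear": [0, 0, 0.1], "delta_rot": [0, 0, 0]}, {"linear": [0, 0, 0.1], "delta_rot": [0, 0, 0]}, {"linear": [0, 0, 0.1], "delta_rot": [0, 0, 0]}, {"linear": [0, 0, 0], "delta_rot": [0, 0, 0]}, {"linear": [0, 0, 0], "delta_rot": [0, 0, 0]}]'

```text
time_s: 9.92
tool_pos: [0.4713, -0.0, 0.0234]
tcp_rot: [3.123, 0.338, 0.001]
contact_force: [-1.0, 0.5, 11.2]
grip_width: 0.0584
finger_force: 68.0
```

Call:
send_rows --increments '[{"linear": [0, 0, 0], "delta_rot": [0, 0, 0]}, {"linear": [0, 0, 0], "delta_rot": [0, 0, 0]}, {"linear": [0, 0, 0], "delta_rot": [0, 0, 0]}, {"linear": [0, 0, 0], "delta_rot": [0, 0, 0]}, {"linear": [0, 0, 0], "delta_rot": [0, 0, 0]}, {"linear": [0, 0, -0.5], "delta_rot": [0, 0, 0]}, {"linear": [0, 0, -1.5], "delta_rot": [0, 0, 0]}, {"linear": [0, 0, -3], "delta_rot": [0, 0, 0]}]' --jaw 8.54

```text
time_s: 10.58
tool_pos: [0.4695, -0.0, 0.0709]
tcp_rot: [-3.123, -0.339, 0.009]
contact_force: [0.6, -0.5, 0.1]
grip_width: 0.0856
finger_force: 0.0
```

Call:
send_rows --increments '[{"linear": [0, 0, -3.5], "delta_rot": [0, 0, 0]}, {"linear": [0, 0, -3.5], "delta_rot": [0, 0, 0]}, {"linear": [0, -3.5, -1], "delta_rot": [0, 0, 0]}, {"linear": [0, -4, 0], "delta_rot": [0, 0, 0]}, {"linear": [0, -4, 0], "delta_rot": [0, 0, 1.9]}, {"linear": [0, -4, 0], "delta_rot": [0, 0, 4]}, {"linear": [0, -4, 0], "delta_rot": [0, 0, 4]}, {"linear": [0, -3, 0], "delta_rot": [0, 0, 4]}]'

```text
time_s: 11.25
tool_pos: [0.432, 0.2248, 0.1527]
tcp_rot: [-3.14, 0.042, 0.001]
contact_force: [0.5, 0.2, 0.5]
grip_width: 0.0856
finger_force: 0.0
```

```bash
python3 - <<'E'
from h import *
p,T,s=wrist('w4')
for n,x0 in(('wide_insert',[.486,.2876,-.048]),('narrow_insert',[.4802,.1463,-.875])):
    o=outline_of(p,n)
    if not o: print(n,'none');continue
    x,i=fit(n,[(p,T,o[0]['pixels'])],x0);print(n,o[0]['score'],o[0]['pixels'].sum(),x,i)
    if n[0]=='w':mv(s,[x[0],x[1],.013],x[2])
q=capture('scene');a=q['pixels'][140:330,150:410,::-1];b=p['pixels'][:,:,::-1]
cv2.imwrite('pics/m3.png',np.hstack([cv2.resize(a,(400,292),interpolation=2),cv2.resize(b,(400,292))]))
E
```

```text
wide_insert 0.94 6948 [ 0.4862602   0.28574674 -0.05137937] 0.9770688726371373
pos [0.432  0.2248 0.1527] psi -1.55 tilt [-0.02  0.08] lin cm [ 5.26 -6.22 13.98] rotz 1.39
narrow_insert 0.63 4312 [ 0.48099884  0.145639   -0.87170769] 0.9716118695839335
```

View pics/m3.png

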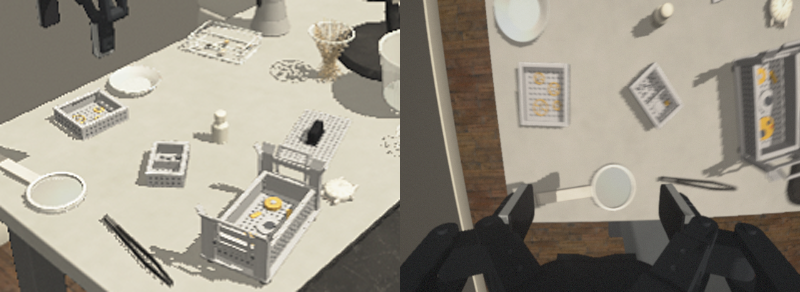

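The scene shows the deep basket down in the carrier. The wide insert fits well (IoU 0.977), so I'll grasp it next.

Call:
send_rows --increments '[{"linear": [2.6, -3.1, 0], "delta_rot": [0, 0, 0]}, {"linear": [2.6, -3.1, 0.5], "delta_rot": [0, 0, 1.4]}, {"linear": [0.1, 0, 3], "delta_rot": [0, 0, 0]}, {"linear": [0, 0, 3.2], "delta_rot": [0, 0, 0]}, {"linear": [0, 0, 3.2], "delta_rot": [0, 0, 0]}, {"linear": [0, 0, 2.4], "delta_rot": [0, 0, 0]}, {"linear": [0, 0, 1.1], "delta_rot": [0, 0, 0]}, {"linear": [0, 0, 0.4], "delta_rot": [0, 0, 0]}]'

```text
time_s: 12.12
tool_pos: [0.4874, 0.2791, 0.0125]
tcp_rot: [3.137, -0.084, -0.005]
contact_force: [-1.2, 0.6, -0.1]
grip_width: 0.0857
finger_force: 0.0
```

```bash
python3 - <<'E'
from h import *
mv(read_state(),[.4863,.2860,.0135],-.051)
E
```

```text
pos [0.4874 0.2791 0.0125] psi -3.08 tilt [-0.2  -0.18] lin cm [-0.15 -0.68 -0.1 ] rotz -0.15
```

Call:
send_rows --increments '[{"linear": [0, 0, 0], "delta_rot": [0, 0, 0]}, {"linear": [0, 0, 0], "delta_rot": [0, 0, 0]}, {"linear": [0, 0, 0], "delta_rot": [0, 0, 0]}, {"linear": [0, 0, 0], "delta_rot": [0, 0, 0]}, {"linear": [0, 0, 0], "delta_rot": [0, 0, 0]}, {"linear": [0, 0, 0], "delta_rot": [0, 0, 0]}, {"linear": [0, 0, 0], "delta_rot": [0, 0, 0]}, {"linear": [0, 0, 0], "delta_rot": [0, 0, 0]}]' --jaw 5.2

```text
time_s: 12.78
tool_pos: [0.4893, 0.2823, 0.0161]
tcp_rot: [-3.139, 0.081, -0.004]
contact_force: [-0.3, -0.7, 6.8]
grip_width: 0.0583
finger_force: 65.6
```

Call:
send_rows --increments '[{"linear": [0, 0, -0.4], "delta_rot": [0, 0, 0]}, {"linear": [0, 0, -1], "delta_rot": [0, 0, 0]}, {"linear": [0, 0, -1.8], "delta_rot": [0, 0, 0]}, {"linear": [0, 0, -2.4], "delta_rot": [0, 0, 0]}, {"linear": [0, 0, -2.4], "delta_rot": [0, 0, 0]}, {"linear": [0, 0, -2.4], "delta_rot": [0, 0, 0]}, {"linear": [0, 0, -1.8], "delta_rot": [0, 0, 0]}, {"linear": [0, 0, -0.8], "delta_rot": [0, 0, 0]}]'

```text
time_s: 13.45
tool_pos: [0.4893, 0.2827, 0.1476]
tcp_rot: [-3.138, 0.08, -0.006]
contact_force: [-0.3, 0.5, -1.0]
grip_width: 0.0584
finger_force: 64.7
```

```bash
cat >> h.py <<'E'
def held(n,zoff):
    """fit a held basket from the wrist: mask upper part; returns tool-frame offset"""
    p,T,s=wrist();o=outline_of(p,n);print('score',o[0]['score'])
    Rm=R.from_rotvec(s['tcp_rot']).as_matrix();psi=np.arctan2(Rm[1,0],Rm[0,0]);t=s['tool_pos']
    x,i=fit(n,[(p,T,o[0]['pixels'])],[t[0],t[1],psi],z=t[2]-zoff)
    d=Rm.T@np.array([x[0]-t[0],x[1]-t[1],0]);print('held off mm',np.round(d*1e3,1),'yaw diff',round(np.degrees(x[2]-psi),2),i)
    # front rim edge: topmost mask row at centre columns
    m=o[0]['pixels'];c=m[:,300:330];r=np.mean([np.argmax(c[:,k]) for k in range(30)])
    e=ray([314,r],p,T,t[2]-zoff+DIM[n][2]);d=Rm.T@(e-t);print('front rim tool x mm',d[0]*1e3,'->centre',(d[0]-DIM[n][0]/2)*1e3)
    return p,T,s
E
python3 - <<'E'
from h import *
p,T,s=held('wide_insert',.0155);mv(s,[.4489,-.005,.14],.218)
E
```

```text
score 0.81
held off mm [-2.4  1.  -0. ] yaw diff 0.1 0.9625452209195342
front rim tool x mm 34.7601113019004 ->centre 1.7601113019004022
pos [0.4893 0.2827 0.1476] psi -2.93 tilt [0.23 0.16] lin cm [-2.56 28.94  0.67] rotz -15.42
```

Call:
send_rows --increments '[{"linear": [-0.2, 2.5, 0], "delta_rot": [0, 0, 0]}, {"linear": [-0.3, 4.1, 0], "delta_rot": [0, 0, 0]}, {"linear": [-0.3, 4.1, 0], "delta_rot": [0, 0, 0]}, {"linear": [-0.3, 4.1, 0], "delta_rot": [0, 0, 0]}, {"linear": [-0.3, 4.1, 0], "delta_rot": [0, 0, 0]}, {"linear": [-0.3, 4.1, 0], "delta_rot": [0, 0, 0]}, {"linear": [-0.3, 3.5, 0], "delta_rot": [0, 0, 0]}, {"linear": [-0.3, 2.35, 0], "delta_rot": [0, 0, -4]}]'

```text
time_s: 14.22
tool_pos: [0.4482, -0.0089, 0.1432]
tcp_rot: [3.14, 0.025, -0.006]
contact_force: [-0.5, 0.3, 0.2]
grip_width: 0.058
finger_force: 64.7
```

Call:
send_rows --increments '[{"linear": [0, 0, 0.3], "delta_rot": [0, 0, -5]}, {"linear": [0, 0, 0.7], "delta_rot": [0, 0, -4.4]}, {"linear": [0, 0, 1], "delta_rot": [0, 0, -2]}, {"linear": [0, 0, 1], "delta_rot": [0, 0, 0]}, {"linear": [0, 0, 0.7], "delta_rot": [0, 0, 0]}, {"linear": [0, 0, 0.3], "delta_rot": [0, 0, 0]}, {"linear": [0, 0, 0], "delta_rot": [0, 0, 0]}, {"linear": [0, 0, 0], "delta_rot": [0, 0, 0]}]'

```text
time_s: 14.88
tool_pos: [0.4501, -0.0049, 0.104]
tcp_rot: [3.123, 0.341, -0.002]
contact_force: [0.4, -0.0, -0.2]
grip_width: 0.0585
finger_force: 64.7
```

```bash
python3 - <<'E'
from h import *
q=capture('scene');a=q['pixels'][140:330,240:410,::-1];p,T,s=held('wide_insert',.0155);b=p['pixels'][60:300,180:460,::-1]
mv(s,[.4518,-.0043,.0515],.218);print(s['contact_force'])
cv2.imwrite('pics/m4.png',np.hstack([cv2.resize(a,(380,425),interpolation=2),cv2.resize(b,(420,360),interpolation=2)[0:425] if 0 else cv2.copyMakeBorder(cv2.resize(b,(420,360)),0,65,0,0,0)]))
E
```

```text
score 0.61
held off mm [-2.7  1.1  0. ] yaw diff -0.29 0.9690123553643276
front rim tool x mm 34.78032948354482 ->centre 1.7803294835448193
pos [ 0.4504 -0.0049  0.1043] psi 12.48 tilt [-0.01 -0.  ] lin cm [ 0.15 -0.03  5.28] rotz -0.01
[-0.0386313   0.07683016 -0.81142845]
```

View pics/m4.png

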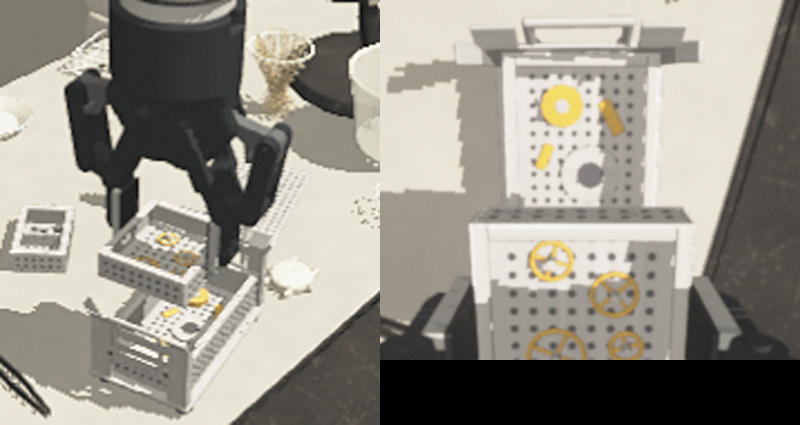

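Call:
send_rows --increments '[{"linear": [0.15, -0.05, 0.3], "delta_rot": [0, 0, 0]}, {"linear": [0, 0, 0.7], "delta_rot": [0, 0, 0]}, {"linear": [0, 0, 1], "delta_rot": [0, 0, 0]}, {"linear": [0, 0, 1], "delta_rot": [0, 0, 0]}, {"linear": [0, 0, 0.7], "delta_rot": [0, 0, 0]}, {"linear": [0, 0, 0.5], "delta_rot": [0, 0, 0]}, {"linear": [0, 0, 0.3], "delta_rot": [0, 0, 0]}, {"linear": [0, 0, 0.1], "delta_rot": [0, 0, 0]}]'

```text
time_s: 15.7
tool_pos: [0.4516, -0.0042, 0.0578]
tcp_rot: [-3.123, -0.341, 0.001]
contact_force: [-0.7, 0.4, -0.8]
grip_width: 0.0582
finger_force: 64.7
```

Call:
send_rows --increments '[{"linear": [0, 0, 0.1], "delta_rot": [0, 0, 0]}, {"linear": [0, 0, 0.1], "delta_rot": [0, 0, 0]}, {"linear": [0, 0, 0.1], "delta_rot": [0, 0, 0]}, {"linear": [0, 0, 0.1], "delta_rot": [0, 0, 0]}, {"linear": [0, 0, 0.1], "delta_rot": [0, 0, 0]}, {"linear": [0, 0, 0.1], "delta_rot": [0, 0, 0]}, {"linear": [0, 0, 0.1], "delta_rot": [0, 0, 0]}, {"linear": [0, 0, 0], "delta_rot": [0, 0, 0]}]'

```text
time_s: 16.37
tool_pos: [0.4519, -0.0042, 0.052]
tcp_rot: [3.123, 0.341, 0.001]
contact_force: [-1.2, -0.1, 9.6]
grip_width: 0.0582
finger_force: 65.8
```

Call:
send_rows --increments '[{"linear": [0, 0, 0], "delta_rot": [0, 0, 0]}, {"linear": [0, 0, 0], "delta_rot": [0, 0, 0]}, {"linear": [0, 0, 0], "delta_rot": [0, 0, 0]}, {"linear": [0, 0, 0], "delta_rot": [0, 0, 0]}, {"linear": [0, 0, 0], "delta_rot": [0, 0, 0]}, {"linear": [0, 0, -0.5], "delta_rot": [0, 0, 0]}, {"linear": [0, 0, -2], "delta_rot": [0, 0, 0]}, {"linear": [0, 0, -3.5], "delta_rot": [0, 0, 0]}]' --jaw 8.54

```text
time_s: 17.03
tool_pos: [0.4498, -0.0042, 0.1099]
tcp_rot: [-3.123, -0.342, 0.011]
contact_force: [0.2, 0.5, -0.1]
grip_width: 0.0856
finger_force: 0.0
```

```bash
python3 - <<'E'
from h import *
p,T,s=wrist('w5');o=outline_of(p,'wide_insert')[0]
x,i=fit('wide_insert',[(p,T,o['pixels'])],[.4495,-.0045,.218],z=.036);print(x,i)
d=x[:2]-[.4713,0];print('in carrier',d@[np.cos(.218),np.sin(.218)],d@[-np.sin(.218),np.cos(.218)])
mv(s,[.4805,.146,.14],-.873)
E
```

```text
[ 0.44935723 -0.00598229  0.21250391] 0.9788619815487809
in carrier -0.02271725933356372 -0.0010949795829781077
pos [ 0.4498 -0.0042  0.1099] psi 12.49 tilt [-0.39 -0.03] lin cm [  6.23 -14.01  -3.04] rotz 62.5
```

Call:
send_rows --increments '[{"linear": [1.5, -3.4, -1.5], "delta_rot": [0, 0, 0]}, {"linear": [1.6, -3.6, -1], "delta_rot": [0, 0, 0]}, {"linear": [1.6, -3.6, -0.5], "delta_rot": [0, 0, 0]}, {"linear": [1.5, -3.4, 0], "delta_rot": [0, 0, 0]}, {"linear": [0, 0, 0], "delta_rot": [0, 0, 7]}, {"linear": [0, 0, 0], "delta_rot": [0, 0, 7]}, {"linear": [0, 0, 0], "delta_rot": [0, 0, 7]}, {"linear": [0, 0, 0], "delta_rot": [0, 0, 7]}]'

```text
time_s: 17.8
tool_pos: [0.4817, 0.1462, 0.141]
tcp_rot: [3.111, -0.433, -0.001]
contact_force: [0.9, -0.0, -0.3]
grip_width: 0.0854
finger_force: 0.0
```

Call:
send_rows --increments '[{"linear": [0, 0, 0], "delta_rot": [0, 0, 7]}, {"linear": [0, 0, 0], "delta_rot": [0, 0, 7]}, {"linear": [0, 0, 0], "delta_rot": [0, 0, 7]}, {"linear": [0, 0, 0], "delta_rot": [0, 0, 7]}, {"linear": [0, 0, 0], "delta_rot": [0, 0, 6.5]}, {"linear": [0, 0, 0], "delta_rot": [0, 0, 0]}, {"linear": [0, 0, 0], "delta_rot": [0, 0, 0]}, {"linear": [0, 0, 0], "delta_rot": [0, 0, 0]}]'

```text
time_s: 18.47
tool_pos: [0.4819, 0.1459, 0.1412]
tcp_rot: [2.848, -1.325, -0.0]
contact_force: [-0.0, -0.3, 0.4]
grip_width: 0.0855
finger_force: 0.0
```

```bash
python3 - <<'E'
from h import *
p,T,s=wrist('w6');o=outline_of(p,'narrow_insert')[0]
x,i=fit('narrow_insert',[(p,T,o['pixels'])],[.481,.1457,-.872]);print(x,i,o['score'])
mv(s,[x[0],x[1],.0145],x[2])
b=boxes_of(p,'oil_bottle');print([ray(k['uv'],p,T,.02) for k in b[:1]],s['joint_pos'][-1])
E
```

```text
[ 0.4813101   0.14546362 -0.87152077] 0.9637311334632017 0.69
pos [0.4819 0.1459 0.1412] psi -49.88 tilt [-0.02 -0.01] lin cm [-0.    0.07 12.67] rotz 0.05
[array([0.56222289, 0.14553158, 0.02      ])] -2.5205789616950973
```

Call:
send_rows --increments '[{"linear": [0, 0.07, 1.5], "delta_rot": [0, 0, 0]}, {"linear": [0, 0, 2.8], "delta_rot": [0, 0, 0]}, {"linear": [0, 0, 3], "delta_rot": [0, 0, 0]}, {"linear": [0, 0, 2.6], "delta_rot": [0, 0, 0]}, {"linear": [0, 0, 1.6], "delta_rot": [0, 0, 0]}, {"linear": [0, 0, 0.9], "delta_rot": [0, 0, 0]}, {"linear": [0, 0, 0.2], "delta_rot": [0, 0, 0]}, {"linear": [0, 0, 0], "delta_rot": [0, 0, 0]}]'

```text
time_s: 19.28
tool_pos: [0.4816, 0.1453, 0.0151]
tcp_rot: [2.846, -1.329, -0.001]
contact_force: [0.3, 0.2, -0.2]
grip_width: 0.0852
finger_force: 0.0
```

Call:
send_rows --increments '[{"linear": [0, 0, 0], "delta_rot": [0, 0, 0]}, {"linear": [0, 0, 0], "delta_rot": [0, 0, 0]}, {"linear": [0, 0, 0], "delta_rot": [0, 0, 0]}, {"linear": [0, 0, 0], "delta_rot": [0, 0, 0]}, {"linear": [0, 0, 0], "delta_rot": [0, 0, 0]}, {"linear": [0, 0, 0], "delta_rot": [0, 0, 0]}, {"linear": [0, 0, 0], "delta_rot": [0, 0, 0]}, {"linear": [0, 0, 0], "delta_rot": [0, 0, 0]}]' --jaw 5.2

```text
time_s: 19.95
tool_pos: [0.4823, 0.1457, 0.0168]
tcp_rot: [-2.846, 1.328, -0.003]
contact_force: [-0.6, -0.5, 4.4]
grip_width: 0.0583
finger_force: 64.2
```

Call:
send_rows --increments '[{"linear": [0, 0, -0.4], "delta_rot": [0, 0, 0]}, {"linear": [0, 0, -1], "delta_rot": [0, 0, 0]}, {"linear": [0, 0, -1.8], "delta_rot": [0, 0, 0]}, {"linear": [0, 0, -2.4], "delta_rot": [0, 0, 0]}, {"linear": [0, 0, -2.4], "delta_rot": [0, 0, 0]}, {"linear": [0, 0, -2.4], "delta_rot": [0, 0, 0]}, {"linear": [0, 0, -1.8], "delta_rot": [0, 0, 0]}, {"linear": [0, 0, -0.8], "delta_rot": [0, 0, 0]}]'

```text
time_s: 20.62
tool_pos: [0.4826, 0.1458, 0.1485]
tcp_rot: [-2.844, 1.327, -0.005]
contact_force: [-0.5, 0.4, -0.2]
grip_width: 0.0583
finger_force: 64.4
```

```bash
python3 - <<'E'
from h import *
p,T,s=held('narrow_insert',.0155);c,k=np.cos(.218),np.sin(.218)
mv(s,[.4713+.0363*c,.0363*k-.0005,.14],.218)
E
```

```text
score 0.61
held off mm [-0.3 -0.4  0. ] yaw diff 0.14 0.9427567586287862
front rim tool x mm 25.392084971711753 ->centre 5.392084971711754
pos [0.4826 0.1458 0.1485] psi -50.04 tilt [0.25 0.11] lin cm [12.16  7.05  0.83] rotz -62.53
```

Call:
send_rows --increments '[{"linear": [2.5, 1.45, 0], "delta_rot": [0, 0, 0]}, {"linear": [3.5, 2.05, 0], "delta_rot": [0, 0, 0]}, {"linear": [3.5, 2.05, 0], "delta_rot": [0, 0, 0]}, {"linear": [2.66, 1.5, 0], "delta_rot": [0, 0, 0]}, {"linear": [0, 0, 0], "delta_rot": [0, 0, -5]}, {"linear": [0, 0, 0], "delta_rot": [0, 0, -7]}, {"linear": [0, 0, 0], "delta_rot": [0, 0, -7]}, {"linear": [0, 0, 0], "delta_rot": [0, 0, -7]}]'

```text
time_s: 21.38
tool_pos: [0.5046, 0.0066, 0.1441]
tcp_rot: [3.074, -0.646, -0.004]
contact_force: [-0.3, -0.6, -0.5]
grip_width: 0.0584
finger_force: 64.4
```

Call:
send_rows --increments '[{"linear": [0, 0, 0], "delta_rot": [0, 0, -7]}, {"linear": [0, 0, 0], "delta_rot": [0, 0, -7]}, {"linear": [0, 0, 0.5], "delta_rot": [0, 0, -7]}, {"linear": [0, 0, 1], "delta_rot": [0, 0, -7]}, {"linear": [0, 0, 1], "delta_rot": [0, 0, -5]}, {"linear": [0, 0, 1], "delta_rot": [0, 0, -3.5]}, {"linear": [0, 0, 0.5], "delta_rot": [0, 0, 0]}, {"linear": [0, 0, 0], "delta_rot": [0, 0, 0]}]'

```text
time_s: 22.05
tool_pos: [0.5041, 0.0068, 0.1035]
tcp_rot: [-3.123, -0.338, 0.007]
contact_force: [-0.9, 0.9, -1.0]
grip_width: 0.0588
finger_force: 64.4
```

```bash
python3 - <<'E'
from h import *
q=capture('scene');a=q['pixels'][140:330,240:410,::-1];p,T,s=held('narrow_insert',.016);b=p['pixels'][60:300,180:460,::-1]
c,k=np.cos(.218),np.sin(.218)
mv(s,[.4713+.0363*c,.0363*k-.0005,.0525],.218);print(s['contact_force'])
cv2.imwrite('pics/m5.png',np.hstack([cv2.resize(a,(380,425),interpolation=2),cv2.copyMakeBorder(cv2.resize(b,(420,360),interpolation=2),0,65,0,0,0)]))
E
```

```text
score 0.64
held off mm [-1.   1.2  0. ] yaw diff -0.01 0.953621082341326
front rim tool x mm 24.78480641622726 ->centre 4.784806416227257
pos [0.5047 0.0069 0.1042] psi 12.37 tilt [-0.16  0.  ] lin cm [0.23 0.   5.17] rotz -0.12
[-0.42048133 -0.28027343 -0.243079  ]
```

View pics/m5.png

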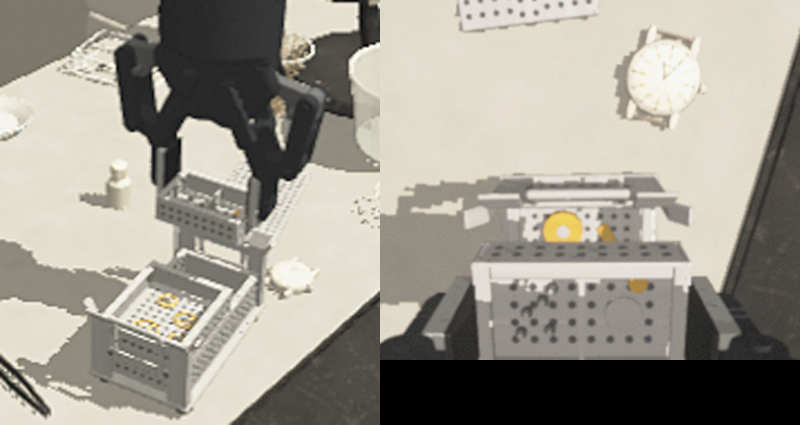

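Call:
send_rows --increments '[{"linear": [0.1, -0.05, 0.3], "delta_rot": [0, 0, 0]}, {"linear": [0, 0, 0.7], "delta_rot": [0, 0, 0]}, {"linear": [0, 0, 1], "delta_rot": [0, 0, 0]}, {"linear": [0, 0, 1], "delta_rot": [0, 0, 0]}, {"linear": [0, 0, 0.7], "delta_rot": [0, 0, 0]}, {"linear": [0, 0, 0.5], "delta_rot": [0, 0, 0]}, {"linear": [0, 0, 0.3], "delta_rot": [0, 0, 0]}, {"linear": [0, 0, 0.1], "delta_rot": [0, 0, 0]}]'

```text
time_s: 22.87
tool_pos: [0.5061, 0.0076, 0.0584]
tcp_rot: [-3.123, -0.341, 0.002]
contact_force: [-0.4, 0.1, -0.7]
grip_width: 0.0582
finger_force: 64.8
```

Call:
send_rows --increments '[{"linear": [0, 0, 0.1], "delta_rot": [0, 0, 0]}, {"linear": [0, 0, 0.1], "delta_rot": [0, 0, 0]}, {"linear": [0, 0, 0.1], "delta_rot": [0, 0, 0]}, {"linear": [0, 0, 0.1], "delta_rot": [0, 0, 0]}, {"linear": [0, 0, 0.1], "delta_rot": [0, 0, 0]}, {"linear": [0, 0, 0.1], "delta_rot": [0, 0, 0]}, {"linear": [0, 0, 0], "delta_rot": [0, 0, 0]}, {"linear": [0, 0, 0], "delta_rot": [0, 0, 0]}]'

```text
time_s: 23.53
tool_pos: [0.5064, 0.0076, 0.0532]
tcp_rot: [3.123, 0.341, -0.0]
contact_force: [-0.4, -0.8, -0.7]
grip_width: 0.058
finger_force: 64.7
```

Call:
send_rows --increments '[{"linear": [0, 0, 0.1], "delta_rot": [0, 0, 0]}, {"linear": [0, 0, 0.1], "delta_rot": [0, 0, 0]}, {"linear": [0, 0, 0.1], "delta_rot": [0, 0, 0]}, {"linear": [0, 0, 0], "delta_rot": [0, 0, 0]}, {"linear": [0, 0, 0], "delta_rot": [0, 0, 0]}, {"linear": [0, 0, 0], "delta_rot": [0, 0, 0]}, {"linear": [0, 0, 0], "delta_rot": [0, 0, 0]}, {"linear": [0, 0, 0], "delta_rot": [0, 0, 0]}]'

```text
time_s: 24.2
tool_pos: [0.5064, 0.0076, 0.0527]
tcp_rot: [3.123, 0.341, 0.001]
contact_force: [-4.5, -0.4, 24.2]
grip_width: 0.0584
finger_force: 67.6
```

Call:
send_rows --increments '[{"linear": [0, 0, 0], "delta_rot": [0, 0, 0]}, {"linear": [0, 0, 0], "delta_rot": [0, 0, 0]}, {"linear": [0, 0, 0], "delta_rot": [0, 0, 0]}, {"linear": [0, 0, 0], "delta_rot": [0, 0, 0]}, {"linear": [0, 0, 0], "delta_rot": [0, 0, 0]}, {"linear": [0, 0, -0.5], "delta_rot": [0, 0, 0]}, {"linear": [0, 0, -2], "delta_rot": [0, 0, 0]}, {"linear": [0, 0, -3.5], "delta_rot": [0, 0, 0]}]' --jaw 8.54

```text
time_s: 24.87
tool_pos: [0.5042, 0.0076, 0.1085]
tcp_rot: [-3.123, -0.341, 0.011]
contact_force: [0.2, -0.7, -0.1]
grip_width: 0.0855
finger_force: 0.0
```

```bash
python3 - <<'E'
from h import *
p,T,s=wrist('w7')
for n in('wide_insert','narrow_insert'):
    o=outline_of(p,n)
    if not o: print(n,'none');continue
    x,i=fit(n,[(p,T,o[0]['pixels'])],[.4713,0,.218],z=.036);print(n,x,i)
    d=x[:2]-[.4713,0];print('in carrier',d@[np.cos(.218),np.sin(.218)],d@[-np.sin(.218),np.cos(.218)])
mv(s,[.637,.0645,.12],.341)
q=capture('scene');a=q['pixels'][140:330,240:410,::-1];b=p['pixels'][60:300,180:460,::-1]
cv2.imwrite('pics/m6.png',np.hstack([cv2.resize(a,(380,425),interpolation=2),cv2.copyMakeBorder(cv2.resize(b,(420,360),interpolation=2),0,65,0,0,0)]))
E
```

```text
wide_insert [ 0.44533256 -0.00682228  0.21940355] 0.9406190446221893
in carrier -0.026828344447388377 -0.001044639288030049
narrow_insert [0.50588506 0.0062588  0.22303769] 0.9753906377779603
in carrier 0.0351201381250721 -0.0013692955178312635
pos [0.5042 0.0076 0.1085] psi 12.48 tilt [-0.41 -0.03] lin cm [14.18 -2.69 -1.25] rotz -7.06
```

View pics/m6.png

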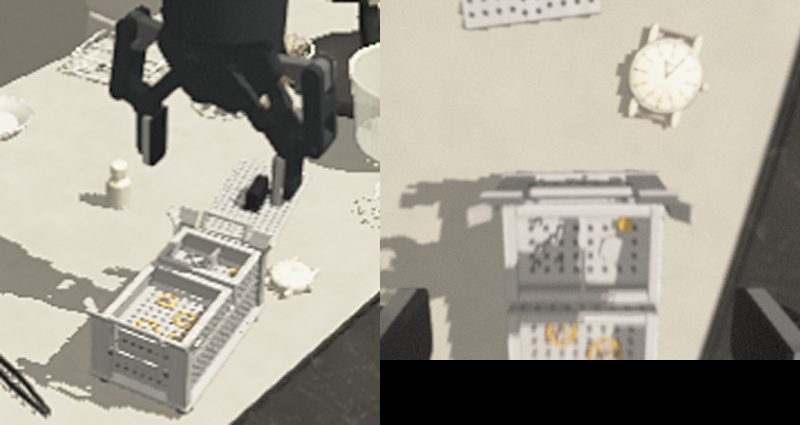

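Both inserts sit flat side by side inside the posts, as both panels show. The lid is next.

Call:
send_rows --increments '[{"linear": [2.5, -0.5, -1], "delta_rot": [0, 0, 0]}, {"linear": [3.5, -0.65, -1], "delta_rot": [0, 0, 0]}, {"linear": [3.5, -0.65, 0], "delta_rot": [0, 0, 0]}, {"linear": [3, -0.6, 0], "delta_rot": [0, 0, 0]}, {"linear": [1.5, -0.3, 0], "delta_rot": [0, 0, -3]}, {"linear": [0, 0, 0], "delta_rot": [0, 0, -4]}, {"linear": [0, 0, 0], "delta_rot": [0, 0, 0]}, {"linear": [0, 0, 0], "delta_rot": [0, 0, 0]}]' --jaw 5

```text
time_s: 25.73
tool_pos: [0.636, 0.0638, 0.1287]
tcp_rot: [-3.097, -0.528, 0.005]
contact_force: [0.0, -0.3, 0.4]
grip_width: 0.0505
finger_force: 0.0
```

```bash
python3 - <<'E'
from h import *
p,T,s=wrist('w8');o=outline_of(p,'basket_lid')[0]
x0=[.637,.0645,.34];b=boxpts(.030,.012,.003,.019)
x,i=fit('basket_lid',[(p,T,o['pixels'])],x0,M=np.vstack([model('basket_lid')]));print(x,i,o['score'])
g=cv2.cvtColor(p['pixels'],cv2.COLOR_RGB2GRAY);m=np.zeros_like(g);q=proj(place(b,x),p,T)
(u0,v0),(u1,v1)=(q.min(0)-8).astype(int),(q.max(0)+8).astype(int);m[v0:v1,u0:u1]=g[v0:v1,u0:u1]<60
xb,ib=fit('',[(p,T,m>0)],x,M=b);print(xb,ib,m.sum())
mv(s,[xb[0],xb[1],.02],x[2])
c=p['pixels'][:,:,::-1].copy()
for M,col in((model('basket_lid'),(0,255,0)),(b,(0,0,255))):
    for k in proj(place(M,x if len(col) and col[1] else xb),p,T): cv2.circle(c,tuple(int(v) for v in k),1,col,-1)
cv2.imwrite('pics/w8m.png',cv2.resize(c[60:360,160:480],None,fx=1.8,fy=1.8))
E
```

```text
[0.63803223 0.06386792 0.33198432] 0.9725448737752226 0.8
[0.63955218 0.06476228 0.3430763 ] 0.42446806829995976 310
pos [0.636  0.0638 0.1287] psi 19.36 tilt [-0.2  -0.03] lin cm [ 0.4   0.04 10.87] rotz 0.34
```

View pics/w8m.png

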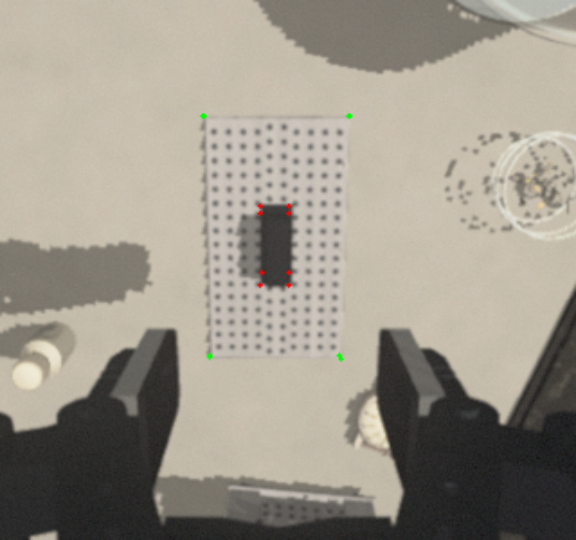

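The fitted lid corners and grip block line up with the picture, so I'll descend with the jaws partly closed.

Call:
send_rows --increments '[{"linear": [0.25, 0.03, 1], "delta_rot": [0, 0, 0.3]}, {"linear": [0, 0, 2], "delta_rot": [0, 0, 0]}, {"linear": [0, 0, 2.4], "delta_rot": [0, 0, 0]}, {"linear": [0, 0, 2], "delta_rot": [0, 0, 0]}, {"linear": [0, 0, 1.4], "delta_rot": [0, 0, 0]}, {"linear": [0, 0, 0.9], "delta_rot": [0, 0, 0]}, {"linear": [0, 0, 0.4], "delta_rot": [0, 0, 0]}, {"linear": [0, 0, 0], "delta_rot": [0, 0, 0]}]' --jaw 2.8

```text
time_s: 26.5
tool_pos: [0.6394, 0.0647, 0.0285]
tcp_rot: [3.098, 0.522, -0.002]
contact_force: [0.3, -0.3, -0.2]
grip_width: 0.0282
finger_force: 0.0
```

Call:
send_rows --increments '[{"linear": [0, 0, 0.2], "delta_rot": [0, 0, 0]}, {"linear": [0, 0, 0], "delta_rot": [0, 0, 0]}, {"linear": [0, 0, 0], "delta_rot": [0, 0, 0]}, {"linear": [0, 0, 0], "delta_rot": [0, 0, 0]}, {"linear": [0, 0, 0], "delta_rot": [0, 0, 0]}, {"linear": [0, 0, 0], "delta_rot": [0, 0, 0]}, {"linear": [0, 0, 0], "delta_rot": [0, 0, 0]}, {"linear": [0, 0, 0], "delta_rot": [0, 0, 0]}]' --jaw 0.6

```text
time_s: 27.17
tool_pos: [0.6404, 0.0648, 0.028]
tcp_rot: [3.098, 0.523, 0.002]
contact_force: [-0.8, -0.2, 5.9]
grip_width: 0.0097
finger_force: 59.6
```

Call:
send_rows --increments '[{"linear": [0, 0, -0.4], "delta_rot": [0, 0, 0]}, {"linear": [0, 0, -1], "delta_rot": [0, 0, 0]}, {"linear": [0, 0, -1.8], "delta_rot": [0, 0, 0]}, {"linear": [0, 0, -2.2], "delta_rot": [0, 0, 0]}, {"linear": [0, 0, -2.2], "delta_rot": [0, 0, 0]}, {"linear": [0, 0, -2.2], "delta_rot": [0, 0, 0]}, {"linear": [0, 0, -1.8], "delta_rot": [0, 0, 0]}, {"linear": [0, 0, -0.8], "delta_rot": [0, 0, 0]}]'

```text
time_s: 27.83
tool_pos: [0.641, 0.0649, 0.1543]
tcp_rot: [3.098, 0.523, 0.006]
contact_force: [0.1, -0.4, -1.5]
grip_width: 0.0091
finger_force: 58.9
```

```bash
python3 - <<'E'
from h import *
p,T,s=held('basket_lid',.028);mv(s,[.4713,-.001,.14],.218);print(s['grip_width'])
E
```

```text
score 0.94
held off mm [-2.4  1.2 -0. ] yaw diff -0.06 0.6512869400510314
front rim tool x mm 51.189587889528454 ->centre -2.810412110471547
pos [0.641  0.0649 0.1543] psi 19.15 tilt [0.23 0.03] lin cm [-18.2    0.65   1.36] rotz 6.66
0.009098154904398529
```

Call:
send_rows --increments '[{"linear": [-2, 0.07, 0], "delta_rot": [0, 0, 0]}, {"linear": [-3.3, 0.13, 0], "delta_rot": [0, 0, 0]}, {"linear": [-3.6, 0.14, 0], "delta_rot": [0, 0, 0]}, {"linear": [-3.6, 0.14, 0], "delta_rot": [0, 0, 0]}, {"linear": [-3.3, 0.13, 0], "delta_rot": [0, 0, 0]}, {"linear": [-2.15, 0.08, 0], "delta_rot": [0, 0, 2]}, {"linear": [0, 0, 0.5], "delta_rot": [0, 0, 3]}, {"linear": [0, 0, 1], "delta_rot": [0, 0, 1.7]}]'

```text
time_s: 28.6
tool_pos: [0.47, -0.0017, 0.1358]
tcp_rot: [3.123, 0.335, -0.003]
contact_force: [1.6, -0.1, -0.9]
grip_width: 0.0093
finger_force: 58.8
```

Call:
send_rows --increments '[{"linear": [0, 0, 1], "delta_rot": [0, 0, 0]}, {"linear": [0, 0, 0.7], "delta_rot": [0, 0, 0]}, {"linear": [0, 0, 0.3], "delta_rot": [0, 0, 0]}, {"linear": [0, 0, 0], "delta_rot": [0, 0, 0]}, {"linear": [0, 0, 0], "delta_rot": [0, 0, 0]}, {"linear": [0, 0, 0], "delta_rot": [0, 0, 0]}, {"linear": [0, 0, 0], "delta_rot": [0, 0, 0]}, {"linear": [0, 0, 0], "delta_rot": [0, 0, 0]}]'

```text
time_s: 29.27
tool_pos: [0.4728, -0.0006, 0.1166]
tcp_rot: [3.123, 0.341, 0.001]
contact_force: [0.8, -0.6, -0.7]
grip_width: 0.0093
finger_force: 58.8
```

```bash
python3 - <<'E'
from h import *
q=capture('scene');a=q['pixels'][140:330,240:410,::-1];p,T,s=wrist('w9');b=p['pixels'][60:300,180:460,::-1]
mv(s,[.4737,-.0005,.082],.218)
cv2.imwrite('pics/m7.png',np.hstack([cv2.resize(a,(380,425),interpolation=2),cv2.copyMakeBorder(cv2.resize(b,(420,360),interpolation=2),0,65,0,0,0)]))
E
```

```text
pos [ 0.4728 -0.0006  0.1166] psi 12.47 tilt [0.04 0.  ] lin cm [0.09 0.01 3.46] rotz -0.02
```

View pics/m7.png

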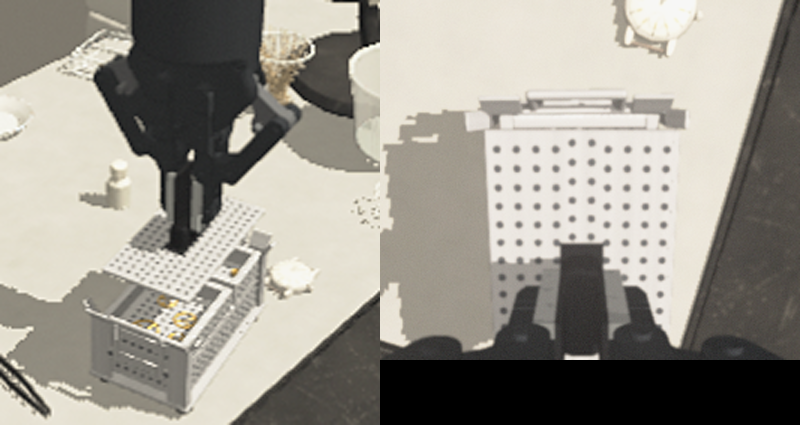

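The lid centres on column 581 and the carrier on 577, so I'll nudge it 1.3 mm left and lower.

Call:
send_rows --increments '[{"linear": [0.05, -0.13, 0], "delta_rot": [0, 0, 0]}, {"linear": [0, 0, 0.4], "delta_rot": [0, 0, 0]}, {"linear": [0, 0, 0.6], "delta_rot": [0, 0, 0]}, {"linear": [0, 0, 0.6], "delta_rot": [0, 0, 0]}, {"linear": [0, 0, 0.6], "delta_rot": [0, 0, 0]}, {"linear": [0, 0, 0.4], "delta_rot": [0, 0, 0]}, {"linear": [0, 0, 0.2], "delta_rot": [0, 0, 0]}, {"linear": [0, 0, 0], "delta_rot": [0, 0, 0]}]'

```text
time_s: 30.03
tool_pos: [0.4723, 0.0007, 0.0875]
tcp_rot: [-3.123, -0.341, 0.002]
contact_force: [-0.3, -0.0, -0.4]
grip_width: 0.0096
finger_force: 58.8
```

Call:
send_rows --increments '[{"linear": [0, 0, 0.2], "delta_rot": [0, 0, 0]}, {"linear": [0, 0, 0.1], "delta_rot": [0, 0, 0]}, {"linear": [0, 0, 0.1], "delta_rot": [0, 0, 0]}, {"linear": [0, 0, 0.1], "delta_rot": [0, 0, 0]}, {"linear": [0, 0, 0.1], "delta_rot": [0, 0, 0]}, {"linear": [0, 0, 0.1], "delta_rot": [0, 0, 0]}, {"linear": [0, 0, 0], "delta_rot": [0, 0, 0]}, {"linear": [0, 0, 0], "delta_rot": [0, 0, 0]}]'

```text
time_s: 30.7
tool_pos: [0.4728, 0.0007, 0.082]
tcp_rot: [3.123, 0.341, 0.001]
contact_force: [-1.3, 0.2, 6.1]
grip_width: 0.0097
finger_force: 59.7
```

Call:
send_rows --increments '[{"linear": [0, 0, 0], "delta_rot": [0, 0, 0]}, {"linear": [0, 0, 0], "delta_rot": [0, 0, 0]}, {"linear": [0, 0, 0], "delta_rot": [0, 0, 0]}, {"linear": [0, 0, 0], "delta_rot": [0, 0, 0]}, {"linear": [0, 0, 0], "delta_rot": [0, 0, 0]}, {"linear": [0, 0, -0.5], "delta_rot": [0, 0, 0]}, {"linear": [0, 0, -2], "delta_rot": [0, 0, 0]}, {"linear": [0, 0, -3], "delta_rot": [0, 0, 0]}]' --jaw 4

```text
time_s: 31.37
tool_pos: [0.4709, 0.0007, 0.1353]
tcp_rot: [-3.123, -0.341, 0.009]
contact_force: [0.3, 0.4, -0.3]
grip_width: 0.0399
finger_force: 0.0
```

Call:
send_rows --increments '[{"linear": [0, 0, -3], "delta_rot": [0, 0, 0]}, {"linear": [0, -2, -3], "delta_rot": [0, 0, 0]}, {"linear": [0, -4, 0], "delta_rot": [0, 0, 0]}, {"linear": [0, -4, 0], "delta_rot": [0, 0, 0]}, {"linear": [0, -3, 0], "delta_rot": [0, 0, 0]}, {"linear": [0, 0, 0], "delta_rot": [0, 0, 0]}, {"linear": [0, 0, 0], "delta_rot": [0, 0, 0]}, {"linear": [0, 0, 0], "delta_rot": [0, 0, 0]}]'

```text
time_s: 32.03
tool_pos: [0.4445, 0.127, 0.1964]
tcp_rot: [3.122, 0.341, -0.001]
contact_force: [0.0, -1.0, 0.1]
grip_width: 0.0403
finger_force: 0.0
```

```bash
python3 - <<'E'
from h import *
q=capture('scene');a=q['pixels'][140:330,240:410,::-1];t=capture('top');b=t['pixels'][220:320,330:440,::-1]
for c in(q,t):
    o=outline_of(c,'basket_lid')
    if o: print(o[0]['score'],fit('basket_lid',[(c,ext(c),o[0]['pixels'])],[.4713,0,.218],z=.054))
cv2.imwrite('pics/m8.png',np.hstack([cv2.resize(a,(380,425),interpolation=2),cv2.copyMakeBorder(cv2.resize(b,(420,382),interpolation=2),0,43,0,0,0)]))
E
```

```text
0.71 (array([0.46930729, 0.00105819, 0.22940296]), np.float64(0.9078617046461401))
0.93 (array([ 0.47318143, -0.0048503 ,  0.11790435]), np.float64(0.5995197676860535))
```

View pics/m8.png

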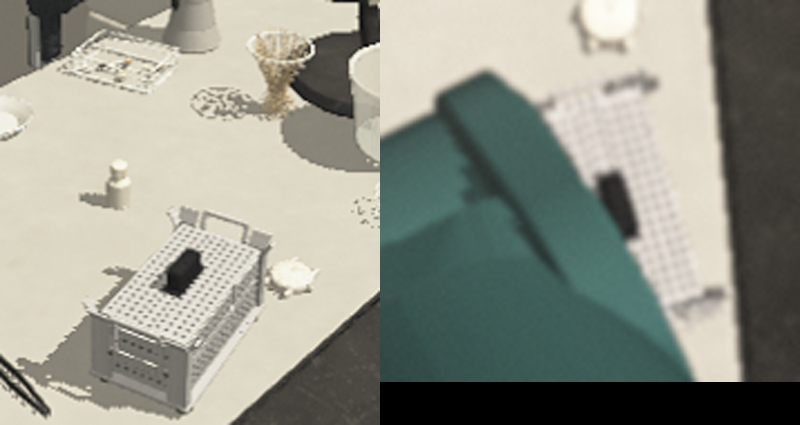

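The lid lies flat between the posts, handle up at about (182,270) in the left panel, and the bystanders haven't moved. I'm handing the job in.

```bash
python3 -c "
from cell import *
print(job_done())"
```

```text
the job is handed in; nothing more can be done
None
```

The carrier is loaded and the job handed in at about 32 s: the deep basket is on the floor, the wide and narrow inserts lie flat on it, and the lid is on top, handle up; the hand-in returned no verdict.

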